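# Pull the cabinet's high hatch down with the hatch pole

## Robot

A 7-joint arm with a two-finger parallel gripper is mounted at the origin on the work surface. World frame = base frame: x ahead of the robot, y to its left, z up, the work surface at z = 0. Lengths are in m, angles in rad, forces in N, time in s.
With the tool pointing down it reaches from about 0.425 to 0.875 m from the base axis. Payload 4.7 kg.
Tool frame: the origin (TCP) lies midway between the tips of the shut fingers; the grasp point (between the pads) lies grasp_offset behind it (grasp_offset is the distance from the TCP to the grasp point, in m); z points along the fingers, y is the line along which they close (so a half turn about z gives the same grasp; the last joint's range is limited). The gripper opens to 85 mm and grips with 20 to 120 N. Pads are 22 mm wide; open, the fingers measure 114 mm over their backs; the gripper's body (76 mm by 85 mm) begins 54 mm behind the grasp point. The pads swing forward as they close: fully open they stand 13 mm farther back than shut.
Start: joints at [1.34, 0.321, -0.07, 1.45, 0.023, 1.371, -0.057], TCP at [0.158, -0.631, 0.231] pointing down, gripper open.
Joint ranges: [-2.86, 2.86], [-0.3, 2.09], [-1.38, 1.24], [0.06, 2.45], [-1.56, 4.7], [0.09, 2.05], [-2.69, 2.69]. Speed limits (rad/s): [2.57, 2.57, 3.14, 3.14, 3.14, 3.14, 3.14].

## Interface

Orientations are given as a unit quaternion [x, y, z, w].
In Python, from bench import * gives the robot as it stands. The module is installed in compiled form; this text tells all that it offers.
- The arm moves only by the tool drive_tool, never from a script. Its argument "plan" is text: rows parted by semicolons, each of 7 numbers parted by spaces: the turn, a rotation vector about the tool's x, y, z in degrees, then the shift along the tool's x, y, z in m, then the opening, from 0 (shut) to 1 (fully open). In form: ax ay az x y z gripper; .... A call has 1 to 12 rows; each row shifts and turns the commanded pose from where the row before left it, along the tool's axes as they then stand; what a row does not reach is not made up. A row lasts 1/12 s, in which the tool goes at most 41.7 mm and 7.16 degrees, less where a joint would pass 70% of its speed; a pose out of reach is approached as far as the arm can. A call is refused whole if a number of a shift passes 0.0417 or a number of a turn 7.16, either way. A call with a gripper value outside its range is refused whole. The fingers move at their own pace and stop on an object; "squeeze" is the grip in N (left out, the last holds). Time passes only in rows, so rows that do not move let the fingers close. It gives the time, the measured TCP pose, the force, the opening and the grip force at its end, in the units of the state.
- sense(): the state, without advancing time (a new reading comes with each control period).
- read_camera(name): name is "scene" or "side" or "wrist"; returns (picture, depth): 400x640x3 uint8, red, green, blue; 400x640 float32, m along the optical axis (not along the pixel's ray), 0 where there is no reading.
- camera_info(name): a dict with "vfov" (degrees; the focal length in pixels is half the picture's height over the tangent of half this angle, whatever the lens; pixels are square), "cx", "cy" (the principal point, pixels), "D" ([k1, k2, p1, p2, k3] as OpenCV has them; the pictures are not rectified), "position" and "orientation" of the camera in the world. Camera axes: x right, y down, z forward; pixel columns grow to the right and rows downward; lengths in m; the calibration is good to about 2 mm. A picture is of the moment at which its call begins: read the wrist's pose just before it. camera_info takes no time and is no camera call; for the wrist camera it gives the pose at the moment of the call.
- job_done(): hands the job in; it is judged then, once.
The state is a dict: "clock": time; "qpos": joint angles; "joint_vel": joint speeds; "joint_torque": joint torques, N m; "eef_pos": TCP position; "eef_rot": TCP orientation; "contact_force": force on the tool from outside, world axes, zero at the start; "moment": the same for the moment, N m; "finger_gap": opening from 0.0 (shut) to 1.0 (fully open); "gripper_force": force on a finger pad.
Only numpy, scipy, OpenCV 4.12 (cv2) and the standard library are available. Lean on these libraries where they do the work, as an engineer would, in place of code of your own. Each camera call takes 0.05 s, during which the arm holds its last target. There are 200 camera calls.

## Task

Take the hooked pole from its cradle, pass its hook through the ring high on the tool cabinet's hatch, catch the ring's bottom bar, and with the pole alone pull the hatch fully down onto its stay; then keep a steady pull of about 10 N on the ring for a good second so the stay sets. The ring is delicate: never load it or the cabinet with more than 14 N. Then unhook, leave the hatch fully down, lay the pole back in its cradle the way it lay and leave everything else undisturbed.

Things in the scene. Friction and masses are not known exactly. Their poses are not given: they have to be found in the camera images.
- ring_centre (a point): centre of the steel pull ring high on the outside of the hatch. Own x is the ring's axis, at right angles to the hatch and pointing INTO the cabinet, z up along the hatch, y level along it (axes turn with the hatch; all upright when it is shut). Opening: octagon 46 mm across the flats with a flat, level bottom bar 21 mm long; bar 6 mm thick. 286 mm above the bench when shut
- ring_bar (a point): middle of the ring's bottom bar, 26 mm below ring_centre along z; axes as ring_centre. The ring's plane stands 28 mm proud of the hatch's face, held only by a stem, 8 mm thick, from its top bar straight back to the hatch, so behind the opening and below the stem the space is free for 25 mm
- hatch (a joint): how far the hatch is pulled down, in rad: 0 = shut (upright), 0.55 = fully down on its stay (rigid stop; then its top leans out 0.55 rad from upright). Its hinge is stiff: it stays where it is left; pulling it down at the ring takes about 1 to 5 N on the way
- hatch_hinge (a point): middle of the hatch's level hinge line, 80 mm above the bench; axes as ring_centre. The hatch (250 mm wide, 245 mm high, 12 mm thick, steel frame with clear pane) turns about this point's y: pulled down, its top comes out of the front (towards the cabinet's -x) and down. ring_bar is 180 mm up the hatch from here (z) and 34 mm out (x = -34 mm)
- cabinet: gunmetal tool cabinet, fixed, 160 mm deep (x), 280 wide (y), 360 high; origin at the centre of its underside, x pointing from the front (with the hatch) to the back. The hinge line is 90 mm in front of the origin (x = -90 mm). With the hatch shut, the ring's axes are the cabinet's and its plane is 124 mm in front of the origin
- pole_grip (a point): where to grip the hatch pole: mid-section of its handle. x runs along the pole to the hook, z up as it lies (hook turned down). The handle is a straight wooden bar 18 mm wide (y), 28 mm high (z), from 145 mm behind this point to 35 mm ahead
- hatch_pole: the pole, about 160 g; origin and axes as pole_grip. From the handle a steel rod 8 mm thick runs on along the same axis to 120 mm ahead of the origin, where it turns straight down at a right angle as the hook, which reaches 18 mm below the rod's axis and 124 mm ahead of the origin
- pole_hook (a point): corner of the pole's hook, where the rod's axis turns down: 120 mm ahead of pole_grip on the same axis. Axes as pole_grip
- cradle: wooden cradle, fixed; origin at the centre of its underside, x along the cradled pole to its hook, z up. Two posts 20 mm long: at x = -110 mm a 25 mm wide slot for the handle, floor 61 mm high; at x = +75 mm a 17 mm wide slot for the rod, floor 71 mm high. Slots have flared lips up to 90 mm high. Between the posts free down to 12 mm height
- rest_handle (a point): point of the cradle, 75 mm above the bench, where pole_grip is when the pole lies in it (give or take 8 mm along x at the start); axes as the cradle
- rest_hook (a point): point of the cradle where pole_hook is when the pole lies in it; axes as the cradle
- bell: brass bell dome, 90 mm across, 58 mm high, lying mouth down; bystander; origin under its centre
- screwdriver: bone-handled screwdriver lying flat; bystander; origin under its centre
- oil_can: copper oil can 64 mm across, 120 mm high with spout; bystander; origin under its centre
- seat_board: black lacquered seat board block 100 x 150 x 22 mm lying flat; bystander; origin under its centre
- weight: brass clock weight, upright cylinder 52 mm across, 100 mm high; bystander; origin under its centre
- wheel: brass clock wheel, 60 mm across, 16 mm high with its hub, lying flat; bystander; origin under its centre
- jar: amber glass jar 52 mm across, 70 mm high; bystander; origin under its centre

How it is judged:
On the way, in this order (a step that is already met when the one before it is completed fails the run):
1. the corner of the pole's hook has passed through the ring (6 to 28 mm behind the ring's plane, within 18 mm sideways and about 20 mm up or down of its middle), the hatch not yet down (x of pole_hook in the frame of ring_centre between 0.006 and 0.028 m and y of pole_hook in the frame of ring_centre between -0.018 and 0.018 m and z of pole_hook in the frame of ring_centre between -0.022 and 0.02 m and value of joint hatch below 0.45 rad), for 0.1 s.
2. with the hook's corner within 24 mm of the ring's bottom bar, the hatch is fully down (within 0.015 rad) and the pole pulls on it with more than 7.5 N for 0.7 s (distance between pole_hook and ring_bar below 0.024 m and value of joint hatch above 0.535 rad and contact force between hatch_pole and cabinet above 7.5 N), for 0.7 s.
At the end, for the whole second after the job is handed in: the hatch is fully down (within 0.02 rad), and the pole lies at rest in both slots of its cradle, hook end on the hook side (grip place within 18 mm and hook corner within 20 mm of their places in the cradle) (value of joint hatch above 0.53 rad and distance between pole_grip and rest_handle below 0.018 m and distance between pole_hook and rest_hook below 0.02 m and linear speed of hatch_pole below 0.02 m/s); the robot touches nothing.
It fails at once if the pole loads the ring, hatch or cabinet with more than 14 N (contact force between hatch_pole and cabinet above 14 N).
It fails at once if the robot itself touches the cabinet, hatch or ring (more than 1 N) (contact force between any of the fingers, the arm and cabinet above 1 N).
It fails at once if a bystander is moved more than 15 mm (distance of any of bell, screwdriver, oil_can, seat_board, weight, wheel, jar from where it was at the start of the episode above 0.015 m).
It also fails if it takes over 67 s, if anything falls off the work surface, if the arm or the gripper's body presses on something with over 40 N, if the wrist force passes 120 N, or if a joint passes its speed limit or range.

## Working session

There is one attempt and no reset: what is moved stays moved. The work goes in short steps, Python scripts to look and compute and a tool call to move; the robot and the scene stay as the last step left them, time stands still between calls to the robot, and variables do not carry over. Pictures are saved under pics/ and viewed, at most 10 in all, crops included, and the job is handed in when it is done.

Besides the shell and the picture viewer there is one more tool, called by a JSON object that holds its "api" and its "payload", one argument or row to a line. drive_tool: Moves the arm, as the interface text tells. Its arguments: {"type":"object","properties":{"plan":{"type":"string"},"squeeze":{"type":"number"}},"required":["plan"]}

```bash
mkdir -p pics; ls
cat > h.py <<'E'
from bench import *
import numpy as np, cv2
from scipy.spatial.transform import Rotation as R
def K(i):
    f=200/np.tan(np.radians(i["vfov"])/2); return np.array([[f,0,i["cx"]],[0,f,i["cy"]],[0,0,1]])
def cam(n):
    i=camera_info(n); p,d=read_camera(n); return i,p,d
def cloud(i,d):
    v,u=np.mgrid[0:400,0:640]
    n=cv2.undistortPoints(np.stack([u,v],-1).reshape(-1,1,2).astype(np.float64),K(i),np.array(i["D"],float)).reshape(400,640,2)
    P=np.dstack([n[...,0]*d,n[...,1]*d,d])
    return P@R.from_quat(i["orientation"]).as_matrix().T+np.array(i["position"])
E
python3 - <<'E'
from h import *
s=sense();print(s)
for n in("scene","side"):
    i,p,d=cam(n);print(n,i)
    cv2.imwrite(f"pics/{n}0.png",p[...,::-1]); np.savez(f"{n}0.npz",p=p,d=d,P=cloud(i,d))
E
```

```text
pics
{'clock': 0.0, 'qpos': array([ 1.34008149,  0.32184438, -0.07012215,  1.45166617,  0.02255301,
        1.37079722, -0.05689241]), 'joint_vel': array([ 9.59347251e-05, -1.56258874e-03,  3.04367910e-04,  1.42166903e-03,
        1.76638970e-03, -4.48039276e-04,  2.78346296e-03]), 'joint_torque': array([-2.13213257e-04, -4.93584323e+01, -3.82348085e-01, -3.14338338e+01,
        1.29962753e-02,  1.11738138e-02,  2.20748348e-06]), 'eef_pos': array([ 0.15740587, -0.63010069,  0.23021432]), 'eef_rot': array([ 9.92513187e-01,  1.22133714e-01, -1.37565526e-04, -9.54364458e-04]), 'contact_force': array([-0.35824159, -0.23814055, -0.19437329]), 'moment': array([ 0.02107438,  0.01091203, -0.01428433]), 'gripper_force': 0.0, 'finger_gap': 1.003382839926594}
scene {'vfov': 55.763383822847224, 'cx': 323.9222270781198, 'cy': 195.98235323515388, 'D': array([-0.02449148,  0.        ,  0.        ,  0.        ,  0.        ]), 'position': array([ 1.34264654, -0.36272541,  0.85048659]), 'orientation': array([ 0.75360725,  0.50059028, -0.22686666, -0.36057869])}
side {'vfov': 42.49847646602846, 'cx': 318.84079784763264, 'cy': 202.69513639669844, 'D': array([-0.0533652,  0.       ,  0.       ,  0.       ,  0.       ]), 'position': array([ 0.18906187, -0.78609938,  1.16005645]), 'orientation': array([ 0.89854154, -0.24753425,  0.09751869, -0.34905587])}
```

View pics/scene0.png

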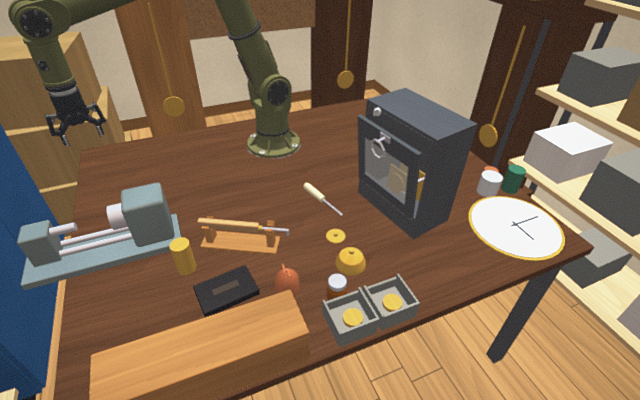

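View pics/side0.png

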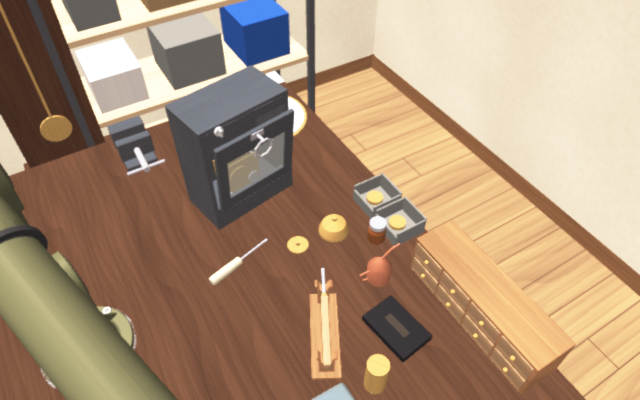

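The scene view shows the cabinet with its ring near (379,148), and the cradled pole running from (198,222) to its hook end at (290,232). In the side view the ring is near (263,146), and the pole runs from (325,363) up to the hook at (323,270).

```bash
cat > m1.py <<'E'
from h import *
import bench; print([x for x in dir(bench) if x[0]!='_'], getattr(bench,'grasp_offset',None))
for n in("scene","side"):
    z=np.load(n+"0.npz");P=z["P"];d=z["d"];p=z["p"]
    ok=d>0
    # cabinet top plane
    m=ok&(abs(P[...,2]-.36)<.008)&(P[...,0]>0.2)
    nn,l,st,c=cv2.connectedComponentsWithStats(m.astype(np.uint8)); k=1+np.argmax(st[1:,4])
    pts=P[l==k][:,:2].astype(np.float32); r=cv2.minAreaRect(pts); print(n,"top",r,len(pts)); print(cv2.boxPoints(r).round(3).tolist(), P[l==k][:,2].mean())
    # cradle+pole: pole pixels above z .06
    u0,v0,u1,v1=(190,210,300,260) if n=="scene" else (300,255,350,380)
    q=np.zeros_like(ok);q[v0:v1,u0:u1]=1
    m=ok&q&(P[...,2]>.065)&(P[...,2]<.105)
    X=P[m]; print("pole n",len(X))
    g=m&(p.max(-1).astype(int)-p.min(-1)<40); 
    vx=cv2.fitLine(X[:,:2].astype(np.float32),cv2.DIST_HUBER,0,.01,.01).ravel(); t=(X[:,:2]-vx[2:])@vx[:2]
    print("line",vx,"ends",vx[2:]+t.min()*vx[:2],vx[2:]+t.max()*vx[:2],np.percentile(t,[0,1,99,100]), "zmax",np.percentile(X[:,2],[50,90,99]))
    # cradle base z .012
    m=ok&q&(abs(P[...,2]-.012)<.006); hsv=cv2.cvtColor(p,cv2.COLOR_RGB2HSV); m&=(hsv[...,2]>150)
    print("base",m.sum(),cv2.minAreaRect(P[m][:,:2].astype(np.float32)))
    # ring
    u,v=(379,148) if n=="scene" else (263,146)
    sub=P[v-16:v+17,u-16:u+17].reshape(-1,3); 
    np.set_printoptions(precision=3,suppress=True)
E
python3 m1.py
```

```text
['MotionError', 'camera_info', 'grasp_offset', 'job_done', 'read_camera', 'sense'] 0.0187
scene top ((0.5528934001922607, 0.28146207332611084), (0.2835405170917511, 0.17018276453018188), 12.220996856689453) 2780
[[0.3959999978542328, 0.33500000834465027], [0.4320000112056732, 0.1679999977350235], [0.7089999914169312, 0.2280000001192093], [0.6729999780654907, 0.39500001072883606]] 0.35893318854286277
pole n 821
line [ 0.45759985  0.88915825  0.5130695  -0.2901297 ] ends [ 0.47039982 -0.37304079] [ 0.59216922 -0.13643174] [-0.09324673 -0.08972576  0.16740352  0.17285781] zmax [0.0828484  0.0906049  0.09264345]
base 1108 ((0.5182105302810669, -0.26724398136138916), (0.23002660274505615, 0.0717097669839859), 61.41899108886719)
side top ((0.5521867275238037, 0.27677810192108154), (0.2835707664489746, 0.18115030229091644), 11.135053634643555) 4243
[[0.3959999978542328, 0.33799999952316284], [0.4309999942779541, 0.16099999845027924], [0.7089999914169312, 0.2150000035762787], [0.6740000247955322, 0.3930000066757202]] 0.36099166502977986
pole n 935
line [ 0.483  0.876  0.513 -0.276] ends [ 0.461 -0.37 ] [ 0.59  -0.136] [-0.108 -0.106  0.15   0.159] zmax [0.088 0.092 0.095]
base 1536 ((0.534583330154419, -0.23693136870861053), (0.29877588152885437, 0.07122616469860077), 61.16373825073242)
```

Run:
```python
import cv2
a=cv2.imread("pics/scene0.png")[70:240,340:480]; b=cv2.imread("pics/side0.png")[90:230,160:310]; c=cv2.imread("pics/scene0.png")[205:260,185:305]
d=cv2.imread("pics/side0.png")[255:390,290:360]
import numpy as np
S=np.zeros((590,800,3),np.uint8)
def put(im,x,y,w,h): S[y:y+h,x:x+w]=cv2.resize(im,(w,h),interpolation=cv2.INTER_CUBIC)
put(a,0,0,280,340);put(b,290,0,300,280);put(c,0,350,480,220);put(d,595,0,200,386)
cv2.imwrite("pics/crops.png",S)
```

```text
(no output)
```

View pics/crops.png

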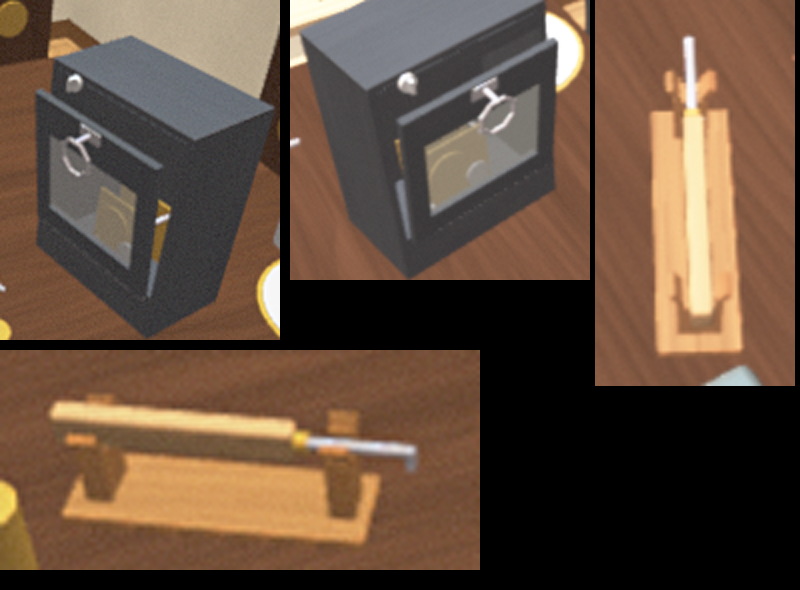

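The crops show the ring seen obliquely at about (378.5,147) in the scene view and (263.5,148) in the side view. The hatch already stands partly open, and the pole lies in its cradle with the hook turned down.

```bash
cat >> h.py <<'E'
np.set_printoptions(precision=4,suppress=True)
def ray(n,i,u,v):
    q=cv2.undistortPoints(np.array([[[u,v]]],float),K(i),np.array(i["D"],float)).ravel()
    r=R.from_quat(i["orientation"]).as_matrix()@np.array([q[0],q[1],1]); return np.array(i["position"]),r/np.linalg.norm(r)
def tri(rays):
    A=sum(np.eye(3)-np.outer(r,r) for o,r in rays); b=sum((np.eye(3)-np.outer(r,r))@o for o,r in rays)
    x=np.linalg.solve(A,b); return x,[np.linalg.norm(np.cross(x-o,r)) for o,r in rays]
def yaw(s): x=R.from_quat(s["eef_rot"]).as_matrix()[:,0]; return np.degrees(np.arctan2(x[1],x[0]))
def go(dst,yw,n,g=1,start=None):
    "straight rows from the pose (x,y,z,yaw deg), tool down, to dst,yw"
    s=sense(); p0=np.array(s["eef_pos"]) if start is None else np.array(start[:3]); y0=yaw(s) if start is None else start[3]
    d=(np.array(dst)-p0)/n; dy=(yw-y0)/n; rows=[]
    for k in range(n):
        a=np.radians(y0+k*dy); x=np.array([np.cos(a),np.sin(a),0]); y=np.array([np.sin(a),-np.cos(a),0])
        rows.append("0 0 %.2f %.4f %.4f %.4f %g"%(-dy,d@x,d@y,-d[2],g))
    for k in range(0,n,12): print("; ".join(rows[k:k+12]))
E
cat > m2.py <<'E'
from h import *
I={n:camera_info(n) for n in("scene","side")}
x,e=tri([ray("scene",I["scene"],378.5,147),ray("side",I["side"],263.5,148)]); print("ring",x,e)
C=np.array([.5525,.279]); th=np.radians(101.7); X=np.array([np.cos(th),np.sin(th)]);Y=np.array([-X[1],X[0]])
for n in I:
    z=np.load(n+"0.npz");P=z["P"];p=z["p"]
    # yaw from top-plane edge: front edge points (min along X per Y bin)
    m=(z["d"]>0)&(abs(P[...,2]-.36)<.008)&(np.hypot(P[...,0]-C[0],P[...,1]-C[1])<.2)
    Q=P[m][:,:2]-C; xc=Q@X;yc=Q@Y
    B=[(b,xc[(yc>b)&(yc<b+.01)].min(),xc[(yc>b)&(yc<b+.01)].max()) for b in np.arange(-.12,.12,.01)]
    B=np.array(B);print(n,"front",np.polyfit(B[:,0],B[:,1],1),"back",np.polyfit(B[:,0],B[:,2],1),"y",np.percentile(yc,[.5,99.5]))
    xc=(P[...,:2]-C)@X;yc=(P[...,:2]-C)@Y
    f=(z["d"]>0)&(xc<-.085)&(xc>-.25)&(abs(yc)<.12)&(P[...,2]>.1)&(P[...,2]<.345)&(p.max(-1)<110)
    print("hatch n",f.sum()); A=np.c_[P[f][:,2],yc[f],np.ones(f.sum())]; b=xc[f]
    for _ in range(5):
        s=np.linalg.lstsq(A,b,rcond=None)[0]; k=abs(A@s-b)<.006; A,b=A[k],b[k]
    print("fit xc=a z+b y+c",s,len(b),"angle",np.arctan(-s[0]),"zmax",A[:,0].max(),"y",A[:,1].min(),A[:,1].max())
    print("ring in cab",(x[:2]-C)@X,(x[:2]-C)@Y)
go([.53,-.245,.23],61.4,14)
E
python3 m2.py
```

```text
ring [0.5792 0.1425 0.2835] [np.float64(0.0030737218188920342), np.float64(0.0030737218188922207)]
scene front [ 0.0018 -0.0762] back [0.0024 0.0837] y [-0.1406  0.1377]
hatch n 2429
fit xc=a z+b y+c [-0.1265  0.0142 -0.0774] 2390 angle 0.1258041621077285 zmax 0.324053316506104 y -0.11997475007000817 0.11994314837009874
ring in cab -0.1390969016757726 0.0014940059046258877
side front [-0.0144 -0.0767] back [0.0129 0.0856] y [-0.1376  0.1408]
hatch n 1969
fit xc=a z+b y+c [-0.1165  0.0043 -0.0785] 1926 angle 0.11601895972150558 zmax 0.32693322771420763 y -0.1199768925576243 0.11989398886321656
ring in cab -0.1390969016757726 0.0014940059046258877
0 0 -3.38 0.0325 -0.0202 0.0000 1; 0 0 -3.38 0.0336 -0.0183 0.0000 1; 0 0 -3.38 0.0346 -0.0163 0.0000 1; 0 0 -3.38 0.0355 -0.0142 0.0000 1; 0 0 -3.38 0.0363 -0.0121 0.0000 1; 0 0 -3.38 0.0370 -0.0099 0.0000 1; 0 0 -3.38 0.0375 -0.0077 0.0000 1; 0 0 -3.38 0.0379 -0.0055 0.0000 1; 0 0 -3.38 0.0381 -0.0032 0.0000 1; 0 0 -3.38 0.0383 -0.0010 0.0000 1; 0 0 -3.38 0.0383 0.0013 0.0000 1; 0 0 -3.38 0.0381 0.0035 0.0000 1
0 0 -3.38 0.0378 0.0058 0.0000 1; 0 0 -3.38 0.0374 0.0080 0.0000 1
```

{"api": "drive_tool", "payload": {
  "plan": "0 0 -3.4 0.0325 -0.02 0 1; 0 0 -3.4 0.0335 -0.018 0 1; 0 0 -3.4 0.0345 -0.016 0 1; 0 0 -3.4 0.0355 -0.014 0 1; 0 0 -3.4 0.0365 -0.012 0 1; 0 0 -3.4 0.037 -0.01 0 1; 0 0 -3.4 0.0375 -0.0075 0 1; 0 0 -3.4 0.038 -0.0055 0 1; 0 0 -3.4 0.038 -0.003 0 1; 0 0 -3.4 0.038 -0.001 0 1; 0 0 -3.4 0.038 0.0015 0 1; 0 0 -3.4 0.038 0.0035 0 1"
}}

```text
clock: 1.1
eef_pos: [0.4772, -0.3003, 0.231]
eef_rot: [0.887, 0.462, -0.0, -0.0]
contact_force: [0.2, -0.1, 0.2]
finger_gap: 1.003
gripper_force: 0.0
```

{"api": "drive_tool", "payload": {
  "plan": "0 0 -3.4 0.038 0.006 0 1; 0 0 -3.4 0.037 0.008 0 1; 0 0 0 0 0 0 1; 0 0 0 0 0 0 1"
}}

```text
clock: 1.43
eef_pos: [0.531, -0.2439, 0.2308]
eef_rot: [0.857, 0.515, 0.0, -0.001]
contact_force: [-0.4, -0.6, 0.0]
finger_gap: 0.997
gripper_force: 0.0
```

Run:
```python
from h import *
s=sense();print(s["eef_pos"],yaw(s),s["contact_force"])
i,p,d=cam("wrist");print(i["position"],i["orientation"]);np.savez("w1.npz",p=p,d=d,P=cloud(i,d));cv2.imwrite("pics/w1.png",p[...,::-1])
```

```text
[ 0.531  -0.2439  0.2308] 61.958513525620944 [-0.394  -0.5901  0.0294]
[ 0.5659 -0.1769  0.3733] [ 0.9594 -0.2397 -0.0361  0.1438]
```

View pics/w1.png

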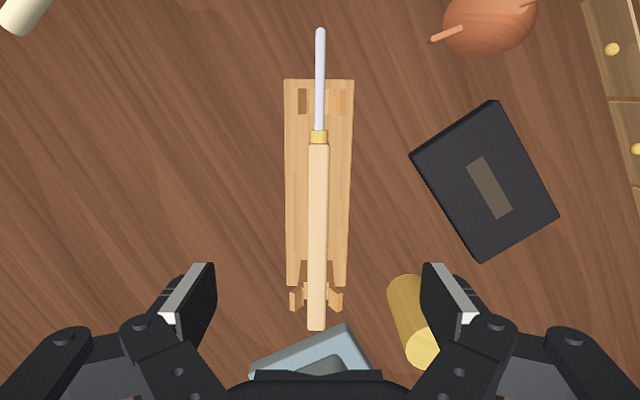

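The wrist view shows the pole nearly aligned with the tool's x. The handle runs from (316,330) to (318.5,144), and the rod tip is at (320,28).

Run:
```python
from h import *
i=camera_info("wrist")
def pl(u,v,z):
    o,r=ray("w",i,u,v); return o+r*(z-o[2])/r[2]
z=np.load("w1.npz");hsv=cv2.cvtColor(z["p"],cv2.COLOR_RGB2HSV);P=z["P"]
# handle top: pale wood, from depth near .089
for v in(170,210,250,290,320):
    row=P[v,295:340]; k=np.where(abs(row[:,2]-.089)<.008)[0]; 
    if len(k): print(v,k.min()+295,k.max()+295, row[k,2].mean())
r=pl(316.5,330,.089); f=pl(318.7,144,.089); t=pl(320.2,27,.079)
print(r,f,t,np.linalg.norm(f-r),np.linalg.norm((t-r)[:2]))
d=(t-r)[:2];d/=np.linalg.norm(d);print(np.degrees(np.arctan2(d[1],d[0])), "grip from rear",r[:2]+.145*d,"from tip",t[:2]-.124*d,"from front",f[:2]-.035*d)
```

```text
170 308 329 0.08863001389614787
210 308 328 0.08865010856058782
250 308 327 0.08847348054065853
290 308 326 0.08864394233449019
320 308 324 0.08839873897258214
[ 0.4603 -0.3704  0.089 ] [ 0.5464 -0.2146  0.089 ] [ 0.5891 -0.1376  0.079 ] 0.17801961481887982 0.26607116283200294
61.02983799624426 grip from rear [ 0.5305 -0.2435] from tip [ 0.5291 -0.2461] from front [ 0.5295 -0.2452]
```

{"api": "drive_tool", "payload": {
  "plan": "0 0 0.95 -0.0015 -0.0007 0.035 1; 0 0 0 0 0 0.035 1; 0 0 0 0 0 0.035 1; 0 0 0 0 0 0.03 1; 0 0 0 0 0 0.02 1; 0 0 0 0 0 0.02 1; 0 0 0 0 0 0 0; 0 0 0 0 0 0 0; 0 0 0 0 0 0 0; 0 0 0 0 0 0 0; 0 0 0 0 0 0 0; 0 0 0 0 0 0 0",
  "squeeze": 100
}}

```text
clock: 2.48
eef_pos: [0.5293, -0.2487, 0.058]
eef_rot: [0.863, 0.505, 0.001, 0.001]
contact_force: [0.6, 0.1, 1.6]
finger_gap: 0.194
gripper_force: 97.5
```

{"api": "drive_tool", "payload": {
  "plan": "0 0 0 0 0 -0.01 0; 0 0 0 0 0 -0.014 0; 0 0 0 0 0 -0.03 0; 0 0 0 0 0 -0.04 0; 0 0 0 0 0 -0.04 0; 0 0 0 0 0 -0.04 0; 0 0 0 0 0 -0.03 0; 0 0 0 0 0 -0.01 0; 0 0 0 0 0 0 0"
}}

```text
clock: 3.23
eef_pos: [0.5297, -0.2483, 0.2742]
eef_rot: [0.863, 0.505, 0.002, 0.003]
contact_force: [0.3, 0.1, -1.9]
finger_gap: 0.192
gripper_force: 97.7
```

Run:
```python
from h import *
s=sense();print(s["eef_pos"],yaw(s),s["contact_force"],s["moment"])
go([.6166,-.038,.272],101.5,10,0)
```

```text
[ 0.5297 -0.2483  0.2742] 60.690330631502526 [ 0.3468  0.1018 -1.8588] [ 0.0186  0.0172 -0.0008]
0 0 -4.08 0.0226 -0.0027 0.0002 0; 0 0 -4.08 0.0227 -0.0011 0.0002 0; 0 0 -4.08 0.0227 0.0005 0.0002 0; 0 0 -4.08 0.0226 0.0021 0.0002 0; 0 0 -4.08 0.0224 0.0037 0.0002 0; 0 0 -4.08 0.0221 0.0053 0.0002 0; 0 0 -4.08 0.0217 0.0069 0.0002 0; 0 0 -4.08 0.0211 0.0084 0.0002 0; 0 0 -4.08 0.0205 0.0099 0.0002 0; 0 0 -4.08 0.0197 0.0113 0.0002 0
```

{"api": "drive_tool", "payload": {
  "plan": "0 0 -4.1 0.0225 -0.0025 0 0; 0 0 -4.1 0.0225 -0.001 0 0; 0 0 -4.1 0.0225 0.0005 0 0; 0 0 -4.1 0.0225 0.002 0 0; 0 0 -4.1 0.0225 0.0035 0 0; 0 0 -4.1 0.022 0.0055 0 0; 0 0 -4.1 0.0215 0.007 0 0; 0 0 -4.1 0.021 0.0085 0 0; 0 0 -4.1 0.0205 0.01 0 0; 0 0 -4.1 0.02 0.011 0 0; 0 0 0 0 0 0 0; 0 0 0 0 0 0 0"
}}

```text
clock: 4.23
eef_pos: [0.6135, -0.0363, 0.2677]
eef_rot: [0.63, 0.777, -0.001, -0.002]
contact_force: [0.4, -0.3, -2.5]
finger_gap: 0.192
gripper_force: 97.8
```

Run:
```python
from h import *
s=sense();print(s["eef_pos"],yaw(s),s["contact_force"])
S=np.zeros((580,800,3),np.uint8)
for n in("wrist","scene","side"):
    i,p,d=cam(n);np.savez(n+"2.npz",p=p,d=d,P=cloud(i,d),pos=i["position"],ori=i["orientation"]);cv2.imwrite(f"pics/{n}2.png",p[...,::-1])
a=cv2.imread("pics/scene2.png")[100:200,320:440];b=cv2.imread("pics/side2.png")[100:220,215:335];c=cv2.imread("pics/wrist2.png")
S[:300,:360]=cv2.resize(a,(360,300),interpolation=2);S[:360,400:760]=cv2.resize(b,(360,360),interpolation=2)
S[310:560,:400]=cv2.resize(c,(400,250))
cv2.imwrite("pics/m2.png",S)
```

```text
[ 0.6135 -0.0363  0.2677] 101.88723203103964 [ 0.3678 -0.2914 -2.4854]
```

View pics/m2.png

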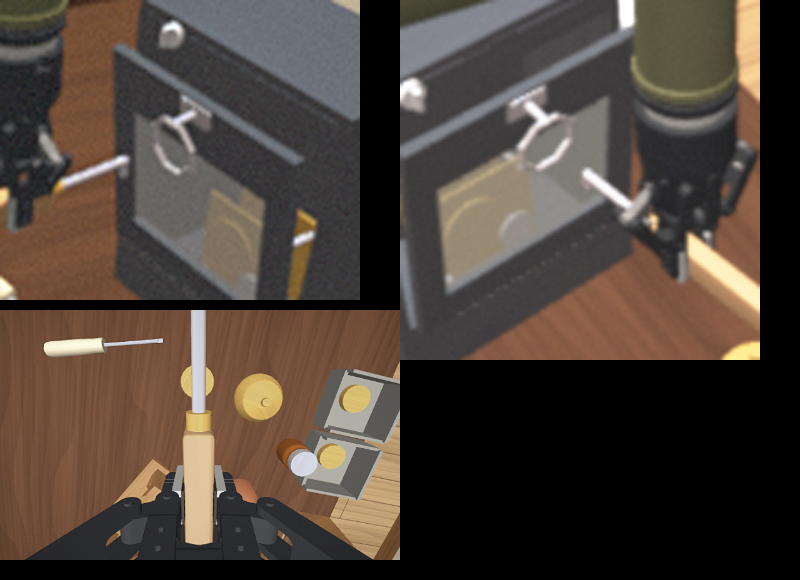

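The scene crop puts the ring centre at about (377.7,148) and the hook corner at (361.7,152.3). In the side crop the ring is at about (263.3,147.3) and the hook corner at (277.7,157.7). The wrist view shows the pole held straight.

```bash
cat > m3.py <<'E'
from h import *
I={n:camera_info(n) for n in("scene","side")}
ring,e=tri([ray("",I["scene"],377.7,148),ray("",I["side"],263.3,147.3)]);print("ring",ring,e)
hk,e2=tri([ray("",I["scene"],361.7,152.3),ray("",I["side"],277.7,157.7)]);print("hook seen",hk,e2)
s=sense();R0=R.from_quat(s["eef_rot"]).as_matrix();h=s["eef_pos"]+R0@np.array([.1235,0,-.017]);print("hook kin",h, R0[:,0])
X=np.array([np.cos(np.radians(101.5)),np.sin(np.radians(101.5)),0]);Y=np.array([-X[1],X[0],0])
for q in(hk,h): print("hook-ring in cab axes",(q-ring)@X,(q-ring)@Y,(q-ring)[2])
# ring bright pixels by depth in front of hatch, side view & scene
for n in I:
    z=np.load(n+"2.npz");P=z["P"];p=z["p"];D=P-ring
    m=(z["d"]>0)&(abs(D@X)<.012)&(abs(D@Y)<.035)&(abs(D[...,2])<.035)
    Q=D[m];print(n,len(Q),"X",np.median(Q@X),"Y",(Q@Y).min(),(Q@Y).max(),"Z",Q[:,2].min(),Q[:,2].max())
E
python3 m3.py
```

```text
ring [0.5796 0.1418 0.283 ] [np.float64(0.0003927925336207141), np.float64(0.00039279253362074177)]
hook seen [0.5908 0.0841 0.2883] [np.float64(0.0014417601193030146), np.float64(0.0014417601193030868)]
hook kin [0.5891 0.0809 0.2858] [-0.2002  0.9797 -0.0002]
hook-ring in cab axes -0.05882815288278082 0.0005327041314896544 0.005344611230816365
hook-ring in cab axes -0.061589739156394936 0.0027772342739495505 0.0028030177854351246
scene 120 X -0.003551060553587615 Y -0.029482432489700647 0.029048757020624778 Z -0.030630174063602744 0.02880183516663909
side 144 X -0.0014224845150165974 Y -0.02867044348998191 0.03044948984546768 Z -0.02863995035310357 0.032639287794104466
```

{"api": "drive_tool", "payload": {
  "plan": "0 0 0 0 0.0015 -0.004 0; 0 0 0 0.01 0 0 0; 0 0 0 0.012 0 0 0; 0 0 0 0.012 0 0 0; 0 0 0 0.012 0 0 0; 0 0 0 0.012 0 0 0; 0 0 0 0.008 0 0 0; 0 0 0 0.006 0 0 0; 0 0 0 0 0 0 0; 0 0 0 0 0 0 0"
}}

```text
clock: 5.22
eef_pos: [0.6015, 0.0324, 0.2743]
eef_rot: [0.631, 0.776, -0.0, 0.0]
contact_force: [-0.4, -0.9, -1.6]
finger_gap: 0.194
gripper_force: 97.8
```

Run:
```python
from h import *
s=sense();R0=R.from_quat(s["eef_rot"]).as_matrix()
print(s["eef_pos"],yaw(s),s["contact_force"],R0[2])
ring=np.array([.5796,.1418,.283]);h=s["eef_pos"]+R0@np.array([.1235,0,-.017])
X=np.array([np.cos(np.radians(101.5)),np.sin(np.radians(101.5)),0]);Y=np.array([-X[1],X[0],0]);q=h-ring;print(q@X,q@Y,q[2])
S=np.zeros((400,800,3),np.uint8)
for n in("scene","side"):
    i,p,d=cam(n);cv2.imwrite(f"pics/{n}3.png",p[...,::-1])
a=cv2.imread("pics/scene3.png")[110:190,340:420];b=cv2.imread("pics/side3.png")[110:190,225:305]
S[:400,:400]=cv2.resize(a,(400,400),interpolation=2);S[:400,400:]=cv2.resize(b,(400,400),interpolation=2)
cv2.imwrite("pics/m3.png",S)
```

```text
[0.6015 0.0324 0.2743] 101.70502574962734 [-0.3707 -0.9071 -1.5758] [-0.0006  0.0001 -1.    ]
0.01194145784491334 0.0007589272406057666 0.008272735325401792
```

View pics/m3.png

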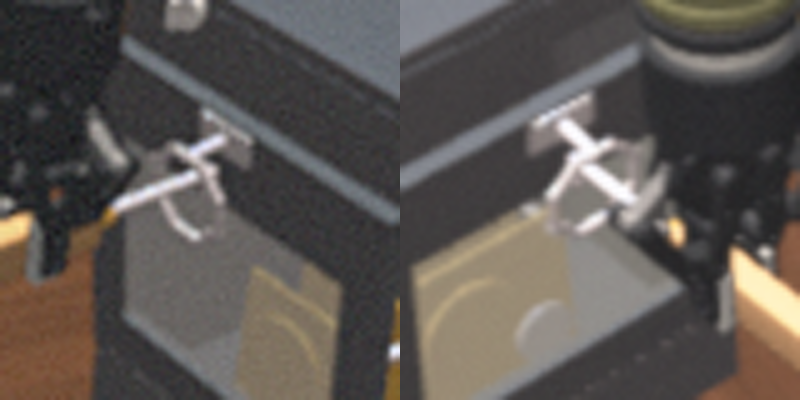

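The rod now passes through the ring opening in both views, with the hook behind the ring's plane. Next I lower it and take up the slack.

{"api": "drive_tool", "payload": {
  "plan": "0 0 0 0 0 0.008 0; 0 0 0 0 0 0.008 0; 0 0 0 0 0 0.006 0; 0 0 0 0 0 0.003 0; 0 0 0 0 0 0 0; 0 0 0 0 0 0 0"
}}

```text
clock: 5.82
eef_pos: [0.6014, 0.0322, 0.2489]
eef_rot: [0.632, 0.775, -0.0, -0.0]
contact_force: [-0.2, -0.1, -0.6]
finger_gap: 0.193
gripper_force: 97.8
```

{"api": "drive_tool", "payload": {
  "plan": "0 0 0 -0.002 0 0 0; 0 0 0 -0.002 0 0 0; 0 0 0 0 0 0 0; 0 0 0 0 0 0 0"
}}

```text
clock: 6.15
eef_pos: [0.6025, 0.028, 0.2495]
eef_rot: [0.632, 0.775, 0.0, 0.0]
contact_force: [0.9, 0.3, -1.5]
finger_gap: 0.193
gripper_force: 97.8
```

{"api": "drive_tool", "payload": {
  "plan": "0 0 0 -0.002 0 0 0; 0 0 0 -0.002 0 0 0; 0 0 0 0 0 0 0; 0 0 0 0 0 0 0"
}}

```text
clock: 6.48
eef_pos: [0.6029, 0.0255, 0.2492]
eef_rot: [0.631, 0.776, 0.0, -0.0]
contact_force: [0.2, 3.5, -2.9]
finger_gap: 0.197
gripper_force: 97.6
```

{"api": "drive_tool", "payload": {
  "plan": "0 0 0 -0.003 0 0.001 0; 0 0 0 -0.003 0 0.001 0; 0 0 0 -0.003 0 0.001 0; 0 0 0 -0.003 0 0.0012 0; 0 0 0 -0.003 0 0.0012 0; 0 0 0 -0.003 0 0.0014 0; 0 0 0 0 0 0 0; 0 0 0 0 0 0 0"
}}

```text
clock: 7.15
eef_pos: [0.6068, 0.0055, 0.2423]
eef_rot: [0.632, 0.775, -0.001, 0.0]
contact_force: [-0.4, 1.7, -2.7]
finger_gap: 0.19
gripper_force: 97.6
```

{"api": "drive_tool", "payload": {
  "plan": "0 0 0 -0.003 0 0.0014 0; 0 0 0 -0.003 0 0.0014 0; 0 0 0 -0.003 0 0.0015 0; 0 0 0 -0.003 0 0.0015 0; 0 0 0 -0.003 0 0.0016 0; 0 0 0 -0.003 0 0.0016 0; 0 0 0 0 0 0 0; 0 0 0 0 0 0 0"
}}

```text
clock: 7.82
eef_pos: [0.6105, -0.012, 0.2332]
eef_rot: [0.632, 0.775, -0.001, 0.0]
contact_force: [-0.8, 0.6, -2.1]
finger_gap: 0.195
gripper_force: 97.7
```

```bash
cat > m4.py <<'E'
from h import *
C=np.array([.5525,.279]); th=np.radians(101.5); X=np.array([np.cos(th),np.sin(th)]);Y=np.array([-X[1],X[0]]);C=C+.004*X
def angle():
    out=[]
    for n in("scene","side"):
        i,p,d=cam(n);P=cloud(i,d);xc=(P[...,:2]-C)@X;yc=(P[...,:2]-C)@Y
        f=(d>0)&(xc<-.1)&(xc>-.26)&(yc<.12)&(yc>.03 if n=="side" else yc<-.03)&(yc>-.12)&(P[...,2]>.12)&(P[...,2]<.34)&(p.max(-1)<110)
        A=np.c_[P[f][:,2],np.ones(f.sum())];b=xc[f];A0,b0=A,b
        s=np.array([0,np.median(b)])
        for _ in range(8):
            s=np.linalg.lstsq(A,b,rcond=None)[0];k=abs(A0@s-b0)<max(.006,.02-.003*_);A,b=A0[k],b0[k]
        out.append((np.arctan(-s[0]),len(b),s)); cv2.imwrite(f"pics/{n}_m.png",p[...,::-1])
    return out
if __name__=="__main__":
    s=sense();print(s["eef_pos"],s["contact_force"]);print(angle())
E
python3 m4.py
```

```text
[ 0.6105 -0.012   0.2332] [-0.8327  0.56   -2.0526]
[(np.float64(0.3664327676500274), 558, array([-0.3838, -0.0617])), (np.float64(0.3585629492774), 497, array([-0.3748, -0.0598]))]
```

{"api": "drive_tool", "payload": {
  "plan": "0 0 0 0 0 0.0015 0; 0 0 0 -0.0025 0 0.0025 0; 0 0 0 -0.0025 0 0.002 0; 0 0 0 -0.003 0 0.002 0; 0 0 0 -0.003 0 0.002 0; 0 0 0 -0.003 0 0.002 0; 0 0 0 -0.003 0 0.002 0; 0 0 0 0 0 0 0; 0 0 0 0 0 0 0"
}}

```text
clock: 8.67
eef_pos: [0.6137, -0.0284, 0.219]
eef_rot: [0.632, 0.775, -0.001, 0.0]
contact_force: [0.6, -0.2, -2.3]
finger_gap: 0.196
gripper_force: 97.7
```

{"api": "drive_tool", "payload": {
  "plan": "0 0 0 -0.0025 0 0.0018 0; 0 0 0 -0.0025 0 0.0018 0; 0 0 0 -0.002 0 0.0016 0; 0 0 0 -0.002 0 0.0016 0; 0 0 0 0 0 0 0; 0 0 0 0 0 0 0"
}}

```text
clock: 9.17
eef_pos: [0.6155, -0.0369, 0.2123]
eef_rot: [0.632, 0.775, -0.0, 0.0]
contact_force: [-0.1, 1.3, -2.7]
finger_gap: 0.192
gripper_force: 97.8
```

```bash
python3 m4.py
```

```text
[ 0.6155 -0.0369  0.2123] [-0.1055  1.3394 -2.6681]
[(np.float64(0.5367157580854528), 377, array([-0.595 , -0.0435])), (np.float64(0.534425924622312), 263, array([-0.5919, -0.0413]))]
```

{"api": "drive_tool", "payload": {
  "plan": "0 0 0 -0.0015 0 0.0012 0; 0 0 0 -0.0015 0 0.0012 0; 0 0 0 -0.001 0 0.001 0; 0 0 0 -0.001 0 0.001 0; 0 0 0 0 0 0 0; 0 0 0 0 0 0 0"
}}

```text
clock: 9.77
eef_pos: [0.6167, -0.0404, 0.2083]
eef_rot: [0.631, 0.776, 0.0, -0.0]
contact_force: [-1.9, 3.4, -0.4]
finger_gap: 0.194
gripper_force: 97.9
```

{"api": "drive_tool", "payload": {
  "plan": "0 0 0 -0.001 0 0 0; 0 0 0 0 0 0 0; 0 0 0 0 0 0 0"
}}

```text
clock: 10.02
eef_pos: [0.6167, -0.0405, 0.2082]
eef_rot: [0.631, 0.776, 0.001, -0.001]
contact_force: [-1.7, 5.6, -0.7]
finger_gap: 0.195
gripper_force: 97.9
```

{"api": "drive_tool", "payload": {
  "plan": "0 0 0 -0.001 0 0 0; 0 0 0 0 0 0 0; 0 0 0 0 0 0 0"
}}

```text
clock: 10.27
eef_pos: [0.6169, -0.0405, 0.2081]
eef_rot: [0.631, 0.776, 0.001, -0.001]
contact_force: [-1.2, 5.8, -0.5]
finger_gap: 0.196
gripper_force: 97.8
```

{"api": "drive_tool", "payload": {
  "plan": "0 0 0 -0.001 0 0 0; 0 0 0 0 0 0 0; 0 0 0 0 0 0 0"
}}

```text
clock: 10.52
eef_pos: [0.6169, -0.0406, 0.2081]
eef_rot: [0.63, 0.776, 0.001, -0.002]
contact_force: [-2.3, 7.7, -1.5]
finger_gap: 0.193
gripper_force: 97.8
```

{"api": "drive_tool", "payload": {
  "plan": "0 0 0 -0.0007 0 0 0; 0 0 0 0 0 0 0; 0 0 0 0 0 0 0"
}}

```text
clock: 10.77
eef_pos: [0.617, -0.0406, 0.208]
eef_rot: [0.63, 0.776, 0.002, -0.002]
contact_force: [-2.2, 8.8, -0.9]
finger_gap: 0.194
gripper_force: 97.8
```

{"api": "drive_tool", "payload": {
  "plan": "0 0 0 -0.0004 0 0 0; 0 0 0 0 0 0 0; 0 0 0 0 0 0 0; 0 0 0 0 0 0 0"
}}

```text
clock: 11.1
eef_pos: [0.617, -0.0406, 0.208]
eef_rot: [0.63, 0.777, 0.002, -0.002]
contact_force: [-2.2, 10.3, -2.1]
finger_gap: 0.196
gripper_force: 97.7
```

{"api": "drive_tool", "payload": {
  "plan": "0 0 0 0 0 0 0; 0 0 0 0 0 0 0; 0 0 0 0 0 0 0; 0 0 0 0 0 0 0; 0 0 0 0 0 0 0; 0 0 0 0 0 0 0"
}}

```text
clock: 11.6
eef_pos: [0.617, -0.0406, 0.208]
eef_rot: [0.63, 0.777, 0.002, -0.002]
contact_force: [-2.0, 9.6, -1.8]
finger_gap: 0.192
gripper_force: 97.7
```

{"api": "drive_tool", "payload": {
  "plan": "0 0 0 0 0 0 0; 0 0 0 0 0 0 0; 0 0 0 0 0 0 0; 0 0 0 0 0 0 0; 0 0 0 0 0 0 0; 0 0 0 0 0 0 0; 0 0 0 0 0 0 0; 0 0 0 0 0 0 0"
}}

```text
clock: 12.27
eef_pos: [0.617, -0.0406, 0.208]
eef_rot: [0.63, 0.777, 0.002, -0.002]
contact_force: [-1.2, 9.5, -1.3]
finger_gap: 0.197
gripper_force: 97.7
```

```bash
python3 m4.py
python3 - <<'E'
from h import *
s=sense();R0=R.from_quat(s["eef_rot"]).as_matrix();print(s["contact_force"],R0[:,0],R0[:,2])
S=np.zeros((400,800,3),np.uint8)
a=cv2.imread("pics/scene_m.png")[120:200,330:410];b=cv2.imread("pics/side_m.png")[120:200,230:310]
S[:400,:400]=cv2.resize(a,(400,400),interpolation=2);S[:400,400:]=cv2.resize(b,(400,400),interpolation=2)
cv2.imwrite("pics/m5.png",S)
E
```

```text
[ 0.617  -0.0406  0.208 ] [-1.2114  9.5185 -1.2684]
[(np.float64(0.5612204417353343), 331, array([-0.6287, -0.0409])), (np.float64(0.5608535360724647), 229, array([-0.6281, -0.0379]))]
[-0.9271  8.6123 -2.6069] [-0.2059  0.9785  0.0053] [-0.0011  0.0052 -1.    ]
```

View pics/m5.png

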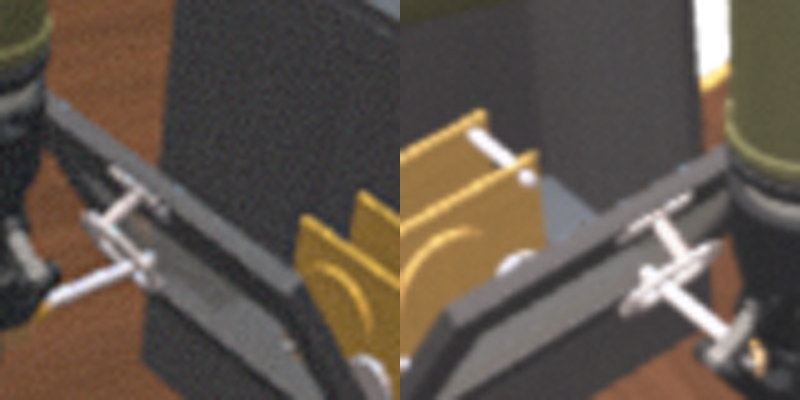

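The hatch is down on its stay, with the hook holding the ring's bottom bar at about (140,265) in the left crop and (650,275) in the right. I'll hold a little longer, then unhook.

{"api": "drive_tool", "payload": {
  "plan": "0 0 0 -0.0002 0 0 0; 0 0 0 0 0 0 0; 0 0 0 0 0 0 0; 0 0 0 0 0 0 0; 0 0 0 0 0 0 0; 0 0 0 0 0 0 0; 0 0 0 0 0 0 0; 0 0 0 0 0 0 0; 0 0 0 0 0 0 0; 0 0 0 0 0 0 0; 0 0 0 0 0 0 0; 0 0 0 0 0 0 0"
}}

```text
clock: 13.37
eef_pos: [0.617, -0.0407, 0.208]
eef_rot: [0.63, 0.777, 0.002, -0.002]
contact_force: [-2.1, 9.3, -2.0]
finger_gap: 0.198
gripper_force: 97.7
```

Run:
```python
import numpy as np
h=np.array([.1235,-.017]) # tool x,z of hook corner
def rot(t): c,s=np.cos(t),np.sin(t); return np.array([[c,s],[-s,c]]) # tool(x,z)->initial frame (x fwd, z down)
n=6;rows=[];T=np.zeros(2)
for k in range(1,n+1):
    a0,a1=np.radians(14*(k-1)/n),np.radians(14*k/n)
    corner=lambda a:np.array([.0095*np.cos(a)-.009*np.sin(a),-(.0095*np.sin(a)+.009*np.cos(a))])
    Tn=corner(a1)-rot(a1)@h-(corner(0)-h)
    d=rot(a0).T@(Tn-T);T=Tn
    rows.append("0 %.2f 0 %.4f 0 %.4f 0"%(14/n,*d))
print("; ".join(rows),T)
```

```text
0 2.33 0 0.0004 0 0.0046 0; 0 2.33 0 0.0004 0 0.0046 0; 0 2.33 0 0.0004 0 0.0046 0; 0 2.33 0 0.0004 0 0.0046 0; 0 2.33 0 0.0004 0 0.0046 0; 0 2.33 0 0.0004 0 0.0046 0 [0.00532166 0.02734146]
```

{"api": "drive_tool", "payload": {
  "plan": "0 0 0 0.0015 0 0 0; 0 0 0 0.0015 0 0 0; 0 0 0 0.0015 0 0 0; 0 0 0 0.001 0 0 0; 0 0 0 0.001 0 0 0; 0 0 0 0.001 0 0 0; 0 0 0 0 0 0 0; 0 0 0 0 0 0 0"
}}

```text
clock: 14.03
eef_pos: [0.6161, -0.0393, 0.2081]
eef_rot: [0.632, 0.775, -0.001, 0.0]
contact_force: [-0.1, 0.2, -1.6]
finger_gap: 0.198
gripper_force: 97.8
```

{"api": "drive_tool", "payload": {
  "plan": "0 2.3 0 0.0006 0 0.0046 0; 0 2.3 0 0.0006 0 0.0046 0; 0 2.3 0 0.0006 0 0.0046 0; 0 2.3 0 0.0006 0 0.0046 0; 0 2.3 0 0.0006 0 0.0046 0; 0 2.3 0 0.0006 0 0.0046 0; 0 0 0 0 0 0 0; 0 0 0 0 0 0 0"
}}

```text
clock: 14.7
eef_pos: [0.6146, -0.0333, 0.1806]
eef_rot: [0.628, 0.769, 0.075, -0.093]
contact_force: [0.1, 0.8, -1.8]
finger_gap: 0.192
gripper_force: 97.8
```

```bash
cat > m6.py <<'E'
from h import *
s=sense();R0=R.from_quat(s["eef_rot"]).as_matrix();print(s["eef_pos"],s["contact_force"],"pitch",np.degrees(np.arcsin(R0[2,0])))
h=s["eef_pos"]+R0@np.array([.1235,0,-.017])
# hook at full pull: corner was 7 mm beyond bar, 9 mm above
a=np.radians(101.6);X=np.array([np.cos(a),np.sin(a),0])
h0=np.array([.617,-.0406,.208])+np.array([-.2026*.1235,.979*.1235,.017]); bar=h0-.007*X-np.array([0,0,.009])
q=h-bar;e=R0[:,0];n=-R0[:,2];print("e,n,y",q@e*1e3,q@n*1e3,q@R0[:,1]*1e3)
E
python3 m6.py
```

```text
[ 0.6146 -0.0333  0.1806] [ 0.071   0.8118 -1.791 ] pitch 13.743981832513388
e,n,y 9.348365217949878 8.469661080256836 -0.5564934111758706
```

Free of load. I raise along the tool's -z, then withdraw along -x.

{"api": "drive_tool", "payload": {
  "plan": "0 0 0 0 0 -0.005 0; 0 0 0 0 0 -0.005 0; 0 0 0 0 0 -0.005 0; 0 0 0 0 0 -0.004 0; 0 0 0 0 0 0 0; 0 0 0 0 0 0 0"
}}

```text
clock: 15.2
eef_pos: [0.616, -0.0362, 0.2004]
eef_rot: [0.627, 0.77, 0.076, -0.092]
contact_force: [0.2, 0.1, -1.7]
finger_gap: 0.199
gripper_force: 97.8
```

```bash
python3 m6.py
```

```text
[ 0.616  -0.0362  0.2004] [ 0.2383  0.0601 -1.6725] pitch 13.745520943811439
e,n,y 11.029107568761955 28.431275322293136 -0.0992183952125426
```

{"api": "drive_tool", "payload": {
  "plan": "0 0 0 -0.006 0 0 0; 0 0 0 -0.006 0 0 0; 0 0 0 -0.006 0 0 0; 0 0 0 -0.006 0 0 0; 0 0 0 -0.006 0 0 0; 0 0 0 0 0 0 0"
}}

```text
clock: 15.7
eef_pos: [0.6216, -0.0673, 0.1916]
eef_rot: [0.628, 0.769, 0.075, -0.093]
contact_force: [-0.1, 0.2, -3.2]
finger_gap: 0.192
gripper_force: 97.8
```

{"api": "drive_tool", "payload": {
  "plan": "0 0 0 -0.02 0 0 0; 0 0 0 -0.02 0 0 0; 0 0 0 -0.02 0 0 0; 0 0 0 -0.01 0 0 0; 0 0 0 0 0 0 0; 0 0 0 0 0 0 0"
}}

```text
clock: 16.2
eef_pos: [0.6351, -0.1323, 0.1752]
eef_rot: [0.628, 0.769, 0.076, -0.094]
contact_force: [0.6, 0.7, -0.9]
finger_gap: 0.195
gripper_force: 97.8
```

```bash
python3 m4.py; python3 m6.py; cp pics/side_m.png pics/side7.png
python3 - <<'E'
from h import *
s=sense();print(yaw(s))
E
```

```text
[ 0.6351 -0.1323  0.1752] [ 0.5503  0.7385 -0.8709]
[(np.float64(0.5616209156942177), 344, array([-0.6292, -0.0407])), (np.float64(0.5572981134033931), 106, array([-0.6232, -0.0389]))]
[ 0.6354 -0.1298  0.1762] [ 0.3469  0.9091 -1.3723] pitch 13.875206604744742
e,n,y -87.55087526558718 28.091456071808114 -0.29774021689995883
101.76654727805193
```

{"api": "drive_tool", "payload": {
  "plan": "0 -3.5 0 0 0 -0.01 0; 0 -3.5 0 0 0 -0.01 0; 0 -3.5 0 0 0 -0.01 0; 0 -3.4 0 0 0 -0.01 0; 0 0 0 0 0 0 0; 0 0 0 0 0 0 0"
}}

```text
clock: 16.8
eef_pos: [0.6369, -0.1341, 0.2167]
eef_rot: [0.63, 0.777, 0.0, 0.001]
contact_force: [0.1, -0.5, -2.5]
finger_gap: 0.194
gripper_force: 97.8
```

Run:
```python
from h import *
s=sense();R0=R.from_quat(s["eef_rot"]).as_matrix();print(s["eef_pos"],yaw(s),R0[2])
go([.5297,-.2485,.2],60.7,9,0)
```

```text
[ 0.6369 -0.1341  0.2167] 101.92944688163472 [-0.0012  0.002  -1.    ]
0 0 4.58 -0.0100 -0.0143 0.0019 0; 0 0 4.58 -0.0111 -0.0134 0.0019 0; 0 0 4.58 -0.0121 -0.0125 0.0019 0; 0 0 4.58 -0.0131 -0.0115 0.0019 0; 0 0 4.58 -0.0140 -0.0104 0.0019 0; 0 0 4.58 -0.0147 -0.0093 0.0019 0; 0 0 4.58 -0.0154 -0.0081 0.0019 0; 0 0 4.58 -0.0160 -0.0068 0.0019 0; 0 0 4.58 -0.0165 -0.0055 0.0019 0
```

{"api": "drive_tool", "payload": {
  "plan": "0 0 4.6 -0.01 -0.0143 0.002 0; 0 0 4.6 -0.011 -0.0134 0.002 0; 0 0 4.6 -0.012 -0.0125 0.002 0; 0 0 4.6 -0.013 -0.0115 0.002 0; 0 0 4.6 -0.014 -0.0104 0.002 0; 0 0 4.6 -0.0147 -0.0093 0.002 0; 0 0 4.6 -0.0154 -0.008 0.002 0; 0 0 4.6 -0.016 -0.0068 0.002 0; 0 0 4.5 -0.0165 -0.0055 0.002 0; 0 0 0 0 0 0 0; 0 0 0 0 0 0 0; 0 0 0 0 0 0 0"
}}

```text
clock: 17.8
eef_pos: [0.5289, -0.2503, 0.1969]
eef_rot: [0.864, 0.503, 0.0, -0.0]
contact_force: [-0.3, 0.5, -1.9]
finger_gap: 0.193
gripper_force: 97.9
```

Run:
```python
from h import *
s=sense();R0=R.from_quat(s["eef_rot"]).as_matrix();print(s["eef_pos"],yaw(s),R0[2])
go([.5295,-.2485,.105],60.7,5,0)
```

```text
[ 0.5289 -0.2503  0.1969] 60.407545372943176 [ 0.0001 -0.     -1.    ]
0 0 -0.06 0.0004 -0.0001 0.0184 0; 0 0 -0.06 0.0004 -0.0001 0.0184 0; 0 0 -0.06 0.0004 -0.0001 0.0184 0; 0 0 -0.06 0.0004 -0.0001 0.0184 0; 0 0 -0.06 0.0004 -0.0001 0.0184 0
```

{"api": "drive_tool", "payload": {
  "plan": "0 0 -0.3 0.0015 0 0.03 0; 0 0 0 0 0 0.03 0; 0 0 0 0 0 0.02 0; 0 0 0 0 0 0.01 0; 0 0 0 0 0 0 0; 0 0 0 0 0 0 0"
}}

```text
clock: 18.3
eef_pos: [0.5303, -0.2489, 0.1078]
eef_rot: [0.863, 0.506, 0.0, 0.001]
contact_force: [0.2, 0.5, -0.5]
finger_gap: 0.195
gripper_force: 98.0
```

Run:
```python
from h import *
s=sense();R0=R.from_quat(s["eef_rot"]).as_matrix();print(s["eef_pos"],yaw(s),R0[2],s["contact_force"])
i,p,d=cam("wrist");cv2.imwrite("pics/w8.png",p[...,::-1])
```

```text
[ 0.5303 -0.2489  0.1078] 60.74939443102369 [-0.0006  0.0011 -1.    ] [ 0.1822  0.462  -0.5345]
```

View pics/w8.png

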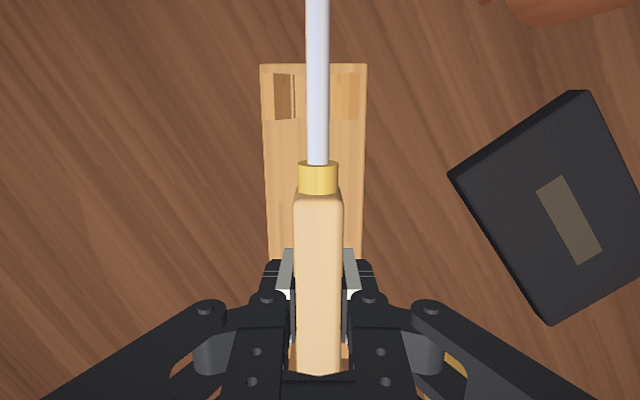

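The rod, at columns 307–329, sits between the front post's lips at about columns 295 and 337, and the handle is centred. I lower it now.

{"api": "drive_tool", "payload": {
  "plan": "0 0 0 -0.0005 0 0.012 0; 0 0 0 0 0 0.012 0; 0 0 0 0 0 0.01 0; 0 0 0 0 0 0.008 0; 0 0 0 0 0 0.005 0; 0 0 0 0 0 0.002 0; 0 0 0 0 0 0 0; 0 0 0 0 0 0 0"
}}

```text
clock: 19.02
eef_pos: [0.5296, -0.25, 0.0584]
eef_rot: [0.863, 0.505, -0.0, 0.001]
contact_force: [-0.1, 0.6, -1.5]
finger_gap: 0.194
gripper_force: 98.3
```

{"api": "drive_tool", "payload": {
  "plan": "0 0 0 0 0 0.0005 0.3; 0 0 0 0 0 0 0.4; 0 0 0 0 0 0 1; 0 0 0 0 0 0 1; 0 0 0 0 0 0 1; 0 0 0 0 0 0 1; 0 0 0 0 0 0 1; 0 0 0 0 0 0 1; 0 0 0 0 0 0 1; 0 0 0 0 0 0 1"
}}

```text
clock: 19.85
eef_pos: [0.5294, -0.25, 0.058]
eef_rot: [0.863, 0.505, -0.0, 0.001]
contact_force: [0.4, -0.4, -0.5]
finger_gap: 0.997
gripper_force: 0.0
```

{"api": "drive_tool", "payload": {
  "plan": "0 0 0 0 0 -0.01 1; 0 0 0 0 0 -0.03 1; 0 0 0 0 0 -0.03 1; 0 0 0 0 0 -0.04 1; 0 0 0 0 0 -0.04 1; 0 0 0 0 0 -0.02 1; 0 0 0 0 0 0 1; 0 0 0 0 0 0 1; 0 0 0 0 0 0 1"
}}

```text
clock: 20.6
eef_pos: [0.5288, -0.2496, 0.2276]
eef_rot: [0.863, 0.505, -0.001, 0.001]
contact_force: [-0.3, 0.6, -0.9]
finger_gap: 0.999
gripper_force: 0.0
```

Run:
```python
from h import *
i,p,d=cam("wrist");P=cloud(i,d);cv2.imwrite("pics/w9.png",p[...,::-1]);print(sense()["eef_pos"],sense()["finger_gap"])
from m4 import angle;print(angle())
```

```text
[ 0.5284 -0.2495  0.2268] 0.9984470360626332
[(np.float64(0.5613827708675577), 344, array([-0.6289, -0.0407])), (np.float64(0.557154599416571), 184, array([-0.623 , -0.0389]))]
```

View pics/w9.png

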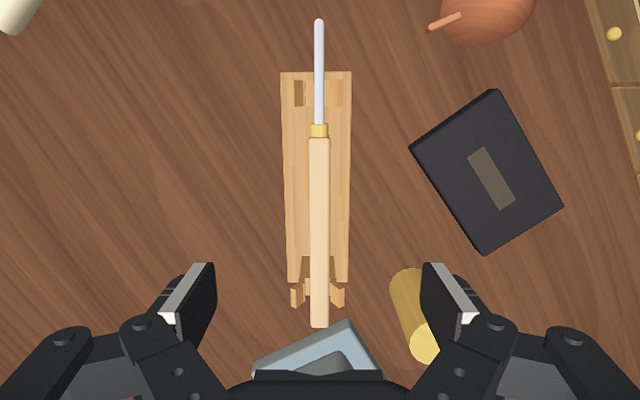

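The pole lies in both slots as before, with its tip at (319,20) and its rear end at (319,327), and the hatch is still down. I'm handing the job in.

```bash
python3 -c "from bench import *; print(job_done())"
```

```text
the job is handed in; nothing more can be done
None
```

I pulled the hatch fully down onto its stay and held it with a pull of about 9.5 N for over 2 s; the highest wrist-force reading was about 10.7 N. I then unhooked the pole, laid it back in its cradle and handed the job in at about 21 s; `job_done()` gave no verdict.

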